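# Fetch the hemmed-in V-block to the drill vise

## Robot

A 6-joint arm with a two-finger parallel gripper is mounted at the origin on the work surface. World frame = base frame: x ahead of the robot, y to its left, z up, the work surface at z = 0. Lengths are in m, angles in rad, forces in N, time in s.
With the tool pointing down it reaches from about 0.375 to 0.925 m from the base axis. Payload 5.7 kg.
Tool frame: the origin (TCP) lies at the very end of the fingers, on their centre line; the grasp point (between the pads) lies 19 mm behind it; z points along the fingers, y is the line along which they close (so a half turn about z gives the same grasp; the last joint's range is limited). The gripper opens to 88 mm and grips with 3 to 60 N. Pads are 20 mm wide; open, the fingers measure 115 mm over their backs; the gripper's body (75 mm by 178 mm) begins 61 mm behind the grasp point.
Start: joints at [1.223, 0.359, 1.51, -0, 1.272, -0.115], TCP at [0.138, 0.584, 0.223] pointing down, gripper open.
Joint ranges: [-2.97, 2.97], [-1.01, 2.36], [0.21, 2.38], [-0.96, 4.11], [0.2, 2.71], [-2.98, 2.98]. Speed limits (rad/s): [2.39, 2.39, 3.14, 3.14, 3.14, 3.14].

## Interface

Orientations are given as a 3x3 rotation matrix whose columns are the frame's x, y, z axes.
In Python, from rig import robot gives the robot as it stands. Calls block until the motion is done:
- robot.goto(position, orientation): joint-space move of the TCP to a pose.
- robot.move_straight(position, rot=None, feed=0.15, threshold=None): straight line of the TCP; rot=None keeps the orientation; feed is the mean speed in m/s. With threshold (N) it stops when the force on the tool has changed by that much, and returns True; else False.
- robot.set_joints(angles): joint-space move.
- robot.grip(opening, effort=None): finger opening in m; effort is the grip in N (None keeps the last); returns when the fingers have stopped.
- robot.hold(seconds).
- robot.solve_ik(position, orientation): joint angles nearest the present ones, or None.
- robot.observe(): the state.
- robot.get_image(name): name is "scene" or "top" or "wrist"; returns the picture (480x640x3 uint8, red, green, blue); there is no depth.
- robot.camera_info(name): a dict with "fx", "fy", "cx", "cy" (pixels), "k1" (the pictures are not rectified: a ray, as slopes to the right and down, at radius r is drawn at 1 + k1 r^2 times it, then the intrinsics apply), "R" (3x3) and "t" (3): a world point X has camera coordinates R X + t; the wrist camera has in their place "mount" (4x4, takes a point from camera to tool coordinates, whose origin is the TCP and whose axes are the flange's). Camera axes: x right, y down, z forward; pixel columns grow to the right and rows downward; lengths in m; the calibration is good to about 2 mm. A picture is of the moment at which its call begins: read the wrist's pose just before it. camera_info takes no time and is no camera call.
A pose or a line that the arm cannot do raises robot.Unreachable and nothing moves.
- robot.hand_in(): hands the job in; it is judged then, once.
The state is a dict: "clock": time; "joints": joint angles; "joint_vel": joint speeds; "joint_torque": joint torques, N m; "tool_pos": TCP position; "tcp_rot": TCP orientation; "contact_force": force on the tool from outside, world axes, zero at the start; "wrist_torque": the same for the moment, N m; "gripper_width": finger opening in m; "gripper_force": force on a finger pad.
Only numpy, scipy, OpenCV 4.12 (cv2) and the standard library are available. Lean on these libraries where they do the work, as an engineer would, in place of code of your own. Each camera call takes 0.05 s, during which the arm holds its last target. There are 200 camera calls.

## Task

The steel V-block at the back of the blue tray is hemmed in by a spray can, a square aluminium bar and a long hexagonal nut: first clear all three, standing upright, onto the plywood board, with the V-block left where it is until all three are there. Then set the V-block, groove up, on the bed of the drill vise, in the middle between the open jaws with its groove running parallel to the jaw faces, and only after that stand each of the three back upright in the middle of the rubber pad it came from (can on the round pad, bar on the square pad, nut on the hexagonal pad). Do not shift or knock over the white oil bottle.

Things in the scene. Friction and masses are not known exactly. Their poses are not given: they have to be found in the camera images.
- spray_can_mid (a point): Small aluminium spray can with a white plastic cap, standing upright: body 48 mm diameter up to 80 mm, then a shoulder and a 28 mm cap, 106 mm high in all, about 0.2 kg. This point is on its axis half-way up (53 mm above its foot); z up along the can. At the start it stands on the round pad.
- square_bar_mid (a point): Plain aluminium bar end of square section standing upright, 44 x 44 mm, 104 mm high, about 0.55 kg. This point is its centre (52 mm above its foot); x and y point square to its side faces, z up. At the start it stands on the square pad.
- hex_nut_mid (a point): Long hexagonal coupling nut of steel standing upright, 44 mm across flats (51 mm across corners), 100 mm high, with a dark round bore seen on its top, about 0.7 kg. This point is its centre (50 mm above its foot); x points square to one of its flats (other flats every 60 degrees), z up. At the start it stands on the hexagonal pad.
- vblock_mid (a point): Low steel V-block, 44 mm long (x), 40 mm wide (y), 38 mm high, about 0.4 kg, with a V groove in its top running along its x; its flat sides are 40 mm apart along y. This point is its centre (19 mm above its underside). It starts on the floor of the blue tray (floor top 3 mm above the bench), groove up, 20 to 26 mm in front of the tray's 25 mm high rear lip, its x pointing to that lip, with a taller thing close to its left, right and front.
- round_pad: Fixed round black rubber pad in the blue tray, 60 mm diameter, 3 mm thick. Origin: centre of its underside (3 mm above the bench); its top is 3 mm above the origin. Home of the spray can.
- square_pad: Fixed square black rubber pad in the blue tray, 58 x 58 mm, 3 mm thick. Origin: centre of its underside (3 mm above the bench); its top is 3 mm above the origin. Home of the square bar.
- hex_pad: Fixed hexagonal black rubber pad in the blue tray, 56 mm across flats, 3 mm thick. Origin: centre of its underside (3 mm above the bench); its top is 3 mm above the origin. Home of the hexagonal nut. The three pads lie left, right and in front of the V-block's place; which is where changes.
- board: Fixed plywood board lying on the bench, the side area for clearing: 130 mm along its x, 240 mm along its y, 6 mm thick. Origin: centre of its underside; its top is 6 mm above the origin.
- vise_bed (a point): Fixed green drill-press vise with open jaws. This point is on top of its steel bed (28 mm above the bench), midway between the jaws. Its x crosses the gap from the moving jaw (screw side, towards the robot) to the fixed jaw; the jaw faces run along its y and are 110 mm wide, 116 mm apart, and rise 36 mm above the bed. The bed is 90 mm wide along y.
- oil_bottle_mid (a point): Loose white plastic oil bottle with a black cap standing on the bench beyond the work, 56 mm diameter, 150 mm high. This point is its centre, 75 mm above the bench. Not part of the job: leave it.

How it is judged:
On the way, in this order (a step that is already met when the one before it is completed fails the run):
1. the can, the bar and the nut all stand upright on the board while the V-block is still in its place (x of spray_can_mid in the frame of board between -0.065 and 0.065 m and y of spray_can_mid in the frame of board between -0.12 and 0.12 m and z of spray_can_mid in the frame of board between 0.053 and 0.065 m and angle between each of spray_can_mid, square_bar_mid, hex_nut_mid's own z axis and vertical below 0.1 rad and x of square_bar_mid in the frame of board between -0.065 and 0.065 m and y of square_bar_mid in the frame of board between -0.12 and 0.12 m and z of square_bar_mid in the frame of board between 0.052 and 0.064 m and x of hex_nut_mid in the frame of board between -0.065 and 0.065 m and y of hex_nut_mid in the frame of board between -0.12 and 0.12 m and z of hex_nut_mid in the frame of board between 0.05 and 0.062 m and distance of vblock_mid from where it was at the start of the episode below 0.03 m), for 0.2 s.
2. the V-block sits on the vise bed midway between the jaws, groove up and parallel to them, with the three others still on the board (horizontal distance between vblock_mid and vise_bed below 0.015 m and angle between the x axis of vblock_mid and the y axis of vise_bed, either way round below 0.2 rad and angle between each of vblock_mid, spray_can_mid, square_bar_mid, hex_nut_mid's own z axis and vertical below 0.1 rad and z of vblock_mid in the frame of vise_bed between 0.013 and 0.025 m and x of spray_can_mid in the frame of board between -0.065 and 0.065 m and y of spray_can_mid in the frame of board between -0.12 and 0.12 m and z of spray_can_mid in the frame of board between 0.053 and 0.065 m and x of square_bar_mid in the frame of board between -0.065 and 0.065 m and y of square_bar_mid in the frame of board between -0.12 and 0.12 m and z of square_bar_mid in the frame of board between 0.052 and 0.064 m and x of hex_nut_mid in the frame of board between -0.065 and 0.065 m and y of hex_nut_mid in the frame of board between -0.12 and 0.12 m and z of hex_nut_mid in the frame of board between 0.05 and 0.062 m), for 0.2 s.
At the end, for the whole second after the job is handed in: The V-block sits flat on the vise bed within 15 mm of midway between the jaws, groove up and parallel to the jaw faces within 0.2 rad; the can, the bar and the nut each stand upright on their own pad (round, square, hexagonal), within 12 mm of its centre; all are released and stay so (horizontal distance between vblock_mid and vise_bed below 0.015 m and angle between the x axis of vblock_mid and the y axis of vise_bed, either way round below 0.2 rad and angle between each of vblock_mid, spray_can_mid, square_bar_mid, hex_nut_mid's own z axis and vertical below 0.1 rad and z of vblock_mid in the frame of vise_bed between 0.013 and 0.025 m and horizontal distance between spray_can_mid and round_pad below 0.012 m and z of spray_can_mid in the frame of round_pad between 0.05 and 0.062 m and horizontal distance between square_bar_mid and square_pad below 0.012 m and z of square_bar_mid in the frame of square_pad between 0.049 and 0.061 m and horizontal distance between hex_nut_mid and hex_pad below 0.012 m and z of hex_nut_mid in the frame of hex_pad between 0.047 and 0.059 m); the robot touches nothing.
It fails at once if the oil bottle was shifted by more than 40 mm or knocked over (distance of oil_bottle_mid from where it was at the start of the episode above 0.04 m or angle between oil_bottle_mid's own z axis and vertical above 0.5 rad).
It also fails if it takes over 150 s, if anything falls off the work surface, if the arm or the gripper's body presses on something with over 40 N, if the wrist force passes 120 N, or if a joint passes its speed limit or range.

## Working session

There is one attempt and no reset: what is moved stays moved. The work goes in short steps, each a Python script; the robot and the scene stay as the last script left them, time stands still between calls to the robot, and variables do not carry over. Pictures are saved under pics/ and viewed, at most 14 in all, crops included, and the job is handed in when it is done.

```bash
mkdir -p pics; ls; python3 - <<'E'
from rig import robot
import cv2
for n in("scene","top"):
    cv2.imwrite(f"pics/{n}0.png",robot.get_image(n)[:,:,::-1])
for n in("scene","top","wrist"): print(n,robot.camera_info(n))
E
```

```text
pics
scene {'fx': 443.22919623839647, 'fy': 443.22919623839647, 'cx': 324.2945341544267, 'cy': 244.4950430952438, 'k1': -0.05773909057112815, 'R': array([[-0.68306675,  0.73015524,  0.0171214 ],
       [ 0.56833289,  0.5461118 , -0.6154345 ],
       [-0.45871293, -0.41065219, -0.78800205]]), 't': array([ 0.43475975, -0.28105422,  1.16930999])}
top {'fx': 532.7584614374204, 'fy': 532.7584614374204, 'cx': 319.3701669563022, 'cy': 234.35378227730934, 'k1': -0.04681925932606779, 'R': array([[ 0.02384791, -0.99961862,  0.01392476],
       [-0.99347731, -0.02525041, -0.11119917],
       [ 0.11150837, -0.01118206, -0.99370058]]), 't': array([-0.04903794,  0.61504166,  1.2589859 ])}
wrist {'fx': 423.7524757395718, 'fy': 423.7524757395718, 'cx': 318.73785023060447, 'cy': 238.11615495419525, 'k1': 0.007592340425570373, 'mount': array([[-3.30926341e-04, -9.56876881e-01, -2.90493590e-01,
         7.89361085e-02],
       [ 9.99999879e-01, -4.22481510e-04,  2.52454759e-04,
         1.25409694e-03],
       [-3.64296293e-04, -2.90493471e-01,  9.56876905e-01,
        -1.62534101e-01],
       [ 0.00000000e+00,  0.00000000e+00,  0.00000000e+00,
         1.00000000e+00]])}
```

View pics/top0.png

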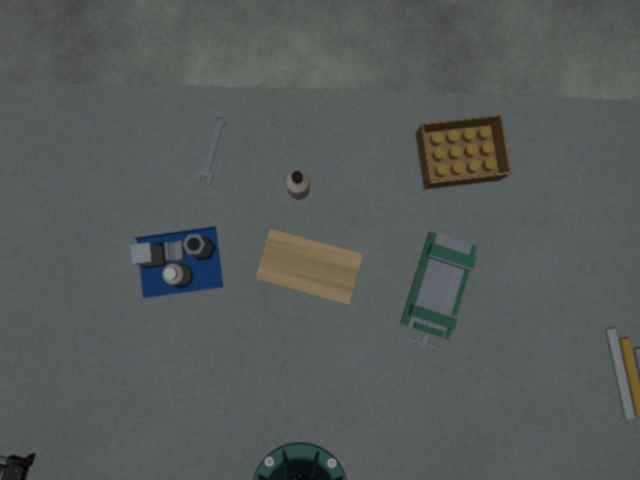

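View pics/scene0.png

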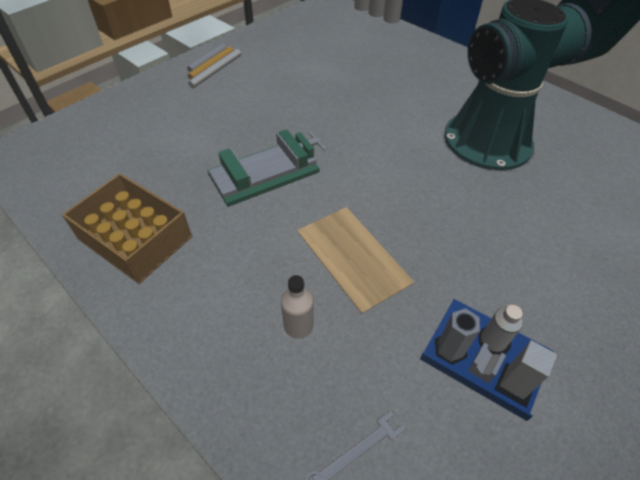

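Top view: bar (148,253) on the left, hex nut (198,245) on the right and can (175,275) in front of the V-block (173,250). The board is at about (310,266), the vise bed at about (439,287) and the bottle at (298,184).

```bash
cat > h.py <<'E'
from rig import robot
import numpy as np, cv2
def pose(n):
    "camera R,t (world->cam) and K,dist"
    c=robot.camera_info(n)
    if n=="wrist":
        s=robot.observe(); T=np.eye(4); T[:3,:3]=s["tcp_rot"]; T[:3,3]=s["tool_pos"]
        M=np.linalg.inv(T@c["mount"]); R,t=M[:3,:3],M[:3,3]
    else: R,t=np.array(c["R"]),np.array(c["t"])
    K=np.array([[c["fx"],0,c["cx"]],[0,c["fy"],c["cy"]],[0,0,1.]])
    return R,t,K,np.array([c["k1"],0,0,0.])
def px2w(P,uv,z):
    R,t,K,d=P
    n=cv2.undistortPoints(np.array(uv,float).reshape(-1,1,2),K,d).reshape(-1,2)
    rays=np.c_[n,np.ones(len(n))]@R; o=-R.T@t
    return o+rays*((z-o[2])/rays[:,2])[:,None]
def w2px(P,X):
    R,t,K,d=P
    return cv2.projectPoints(np.array(X,float).reshape(-1,1,3),cv2.Rodrigues(R)[0],t,K,d)[0].reshape(-1,2)
def snap(name,cam="wrist"):
    P=pose(cam); im=robot.get_image(cam)[:,:,::-1].copy()
    cv2.imwrite(f"pics/{name}.png",im); np.save(f"pics/{name}.npy",np.array(P,dtype=object),allow_pickle=True)
    return P,im
def load(name): return np.load(f"pics/{name}.npy",allow_pickle=True)
def down(yaw):
    "tool down; closing axis (tool y) at world angle yaw"
    y=np.array([np.cos(yaw),np.sin(yaw),0]); z=np.array([0,0,-1.]); return np.c_[np.cross(y,z),y,z]
E
python3 - <<'E'
from h import *
P=pose("top"); r=lambda a:np.round(a,3).tolist()
b=px2w(P,[(271,230),(362,251),(350,303),(257,279)],.006); print("board",r(b),r(b.mean(0)))
print("vise",r(px2w(P,[(439,287)],.028)))
print("bar,nut",r(px2w(P,[(142,253),(194,244)],.11)),"can",r(px2w(P,[(172,271)],.11)),"vb",r(px2w(P,[(173,250)],.041)))
print("tray",r(px2w(P,[(136,237),(215,227),(223,287),(143,297)],.01)))
print("bottle",r(px2w(P,[(297,177)],.15)))
print(robot.observe())
E
```

```text
board [[0.627, 0.086, 0.006], [0.58, -0.141, 0.006], [0.452, -0.113, 0.006], [0.505, 0.116, 0.006]] [0.541, -0.013, 0.006]
vise [[0.496, -0.327, 0.028]]
bar,nut [[0.555, 0.37, 0.11], [0.578, 0.252, 0.11]] can [[0.515, 0.299, 0.11]] vb [[0.568, 0.318, 0.041]]
tray [[0.601, 0.419, 0.01], [0.631, 0.225, 0.01], [0.483, 0.198, 0.01], [0.454, 0.393, 0.01]]
bottle [[0.731, 0.021, 0.15]]
{'clock': 0.1, 'joints': array([ 1.22288961e+00,  3.59486921e-01,  1.51131009e+00, -4.35474462e-05,
        1.27249240e+00, -1.15099295e-01]), 'joint_vel': array([-0.00105202, -0.00250437, -0.00152296, -0.00040865, -0.00065492,
        0.00157487]), 'joint_torque': array([-2.40908694e-04, -5.16364396e+01, -2.71406776e+01,  6.77163410e-02,
        2.78194161e-02, -4.36238736e-05]), 'tool_pos': array([0.13823659, 0.58322337, 0.2218669 ]), 'tcp_rot': array([[-9.73025448e-01,  2.30697173e-01, -5.39346213e-04],
       [ 2.30697753e-01,  9.73024130e-01, -1.60929300e-03],
       [ 1.53537534e-04, -1.69030900e-03, -9.99998560e-01]]), 'contact_force': array([-0.23180658,  0.1392458 , -0.42460267]), 'wrist_torque': array([-0.07740257, -0.01549695, -0.01191844]), 'gripper_force': 0.0, 'gripper_width': 0.08778924646362993}
```

```bash
python3 - <<'E'
from h import *
robot.goto([.45,.305,.33],down(np.pi/2)); P,im=snap("w1"); print(robot.observe()["clock"])
E
```

```text
1.7417
```

View pics/w1.png

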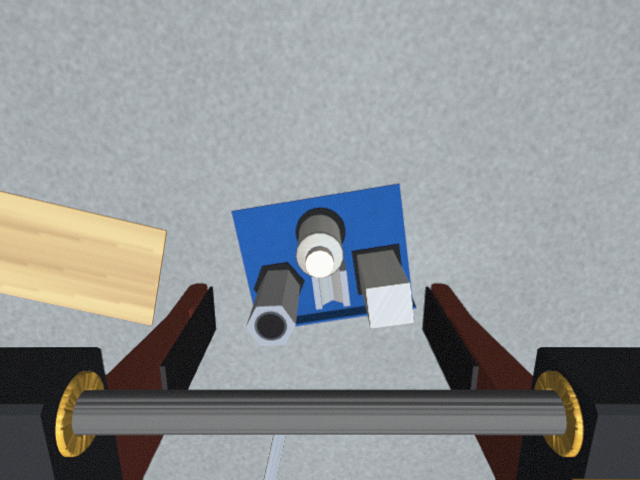

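```bash
python3 - <<'E'
import cv2
im=cv2.imread("pics/w1.png")[180:350,225:425]
cv2.imwrite("pics/w1c.png",cv2.resize(im,None,fx=3.5,fy=3.5,interpolation=cv2.INTER_CUBIC))
E
```

```text
(no output)
```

View pics/w1c.png

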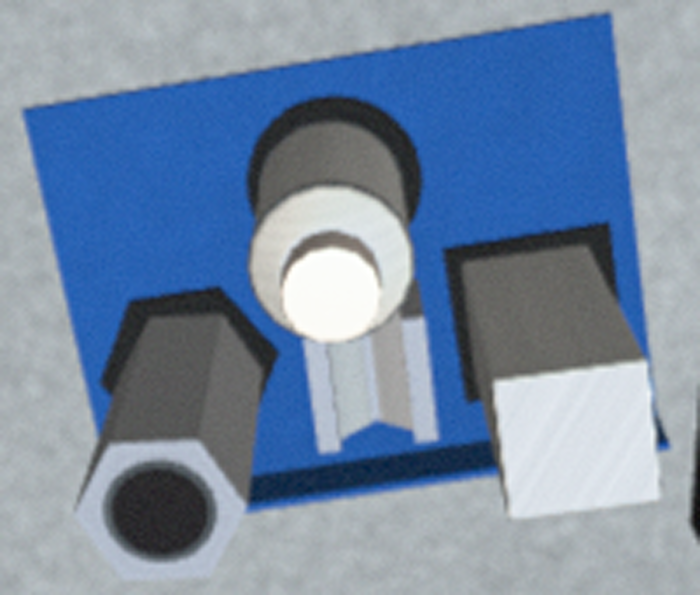

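```bash
python3 - <<'E'
from h import *
P=load("w1"); W=lambda L,z: px2w(P,[(225+x/3.5,180+y/3.5) for x,y in L],z)[:,:2]
ang=lambda d: round(float(np.degrees(np.arctan2(d[1],d[0]))),1)
r=lambda a:np.round(a,4).tolist()
b=W([(494,380),(645,360),(660,497),(510,518)],.110); print("bar",r(b.mean(0)),[ (ang(b[(i+1)%4]-b[i]),r(np.linalg.norm(b[(i+1)%4]-b[i]))) for i in range(4)])
n=W([(75,508),(112,440),(205,438),(250,510),(212,577),(123,578)],.106); print("nut",r(n.mean(0)),r(W([(160,511)],.106)),[(ang(n[(i+1)%6]-n[i]),r(np.linalg.norm(n[(i+1)%6]-n[i]))) for i in range(6)])
print("can",r(W([(331,292)],.112)))
v=W([(304,340),(320,454),(438,440),(425,318)],.041); print("vb",r(v),ang(v[0]-v[1]),ang(v[3]-v[2]),r(np.linalg.norm(v[1]-v[2])),ang(v[1]-v[2]))
p=W([(248,182),(420,182),(334,97)],.006); print("round",r(p))
p=W([(468,400),(444,248),(607,223)],.006); print("sq",r((p[0]+p[2])/2),r(np.linalg.norm(np.diff(p,axis=0),axis=1)),ang(p[1]-p[0]),ang(p[2]-p[1]))
p=W([(103,390),(133,300),(220,287),(277,355)],.006); print("hex",r((p[0]+p[3])/2),r(np.linalg.norm(np.diff(p,axis=0),axis=1)),ang(p[3]-p[0]))
t=W([(25,107),(610,13)],.01);print("tray front ang",ang(t[1]-t[0]))
E
```

```text
bar [0.5566, 0.3772] [(98.2, 0.0422), (9.3, 0.0429), (-81.0, 0.0432), (-172.1, 0.0434)]
nut [0.5806, 0.2588] [[0.5812, 0.2579]] [(151.7, 0.0246), (91.3, 0.0266), (28.6, 0.0261), (-27.7, 0.0248), (-89.3, 0.0262), (-150.5, 0.0264)]
can [[0.5114, 0.3075]]
vb [[0.5543, 0.2989], [0.5953, 0.304], [0.5902, 0.3435], [0.5466, 0.3383]] -172.8 -173.2 0.0398 -82.5
round [[0.5106, 0.2794], [0.5106, 0.3381], [0.4809, 0.3087]]
sq [0.5584, 0.3797] [0.058, 0.0566] -170.2 99.2
hex [0.5809, 0.2576] [0.0362, 0.0309, 0.0322] 102.2
tray front ang 99.3
```

The crop shows the bar top around (577,440), the nut bore at (160,511), the cap at (331,292) and the V-block rails from (304,340) to (438,440). That is enough to clear the three pieces.

```bash
cat >> h.py <<'E'
ZG=.048; H=.24
B0=np.array([.541,-.013]); BY=np.radians(-12.5)
def slot(k): return B0+k*.075*np.array([-np.sin(BY),np.cos(BY)])
def pick(xy,yaw,z=ZG,op=.085,effort=40):
    robot.grip(op); robot.goto([*xy,H],down(yaw)); robot.move_straight([*xy,z],feed=.2)
    robot.grip(0,effort); s=robot.observe(); print("grip",round(s["gripper_width"],4),round(s["gripper_force"],1))
    robot.move_straight([*xy,H],feed=.2)
    print(" lifted",round(robot.observe()["gripper_width"],4))
def place(xy,yaw,z=ZG,op=.08):
    robot.goto([*xy,H],down(yaw)); robot.move_straight([*xy,z+.015],feed=.2)
    hit=robot.move_straight([*xy,z-.002],feed=.03,threshold=5)
    s=robot.observe(); print("place hit",hit,np.round(s["tool_pos"],4),round(s["gripper_width"],4))
    robot.grip(op); robot.move_straight([*xy,H],feed=.2); print(" t",round(robot.observe()["clock"],1))
E
python3 - <<'E'
from h import *
r=np.radians
pick([.511,.308],r(98),effort=25); place(slot(-1),BY)
pick([.557,.377],r(8.6)); place(slot(1),BY)
pick([.581,.2585],r(0.7)); place(slot(0),BY)
robot.goto([.46,.31,.25],down(np.pi/2)); snap("w2"); snap("t2","top")
E
```

```text
grip 0.0476 25.0
 lifted 0.0476
place hit True [ 0.5246 -0.0862  0.0477] 0.0473
 t 10.2
grip 0.0438 40.0
 lifted 0.044
place hit True [0.5572 0.0602 0.0478] 0.0438
 t 19.8
grip 0.0439 39.7
 lifted 0.0443
place hit True [ 0.541  -0.013   0.0478] 0.0443
 t 28.3
```

View pics/w2.png

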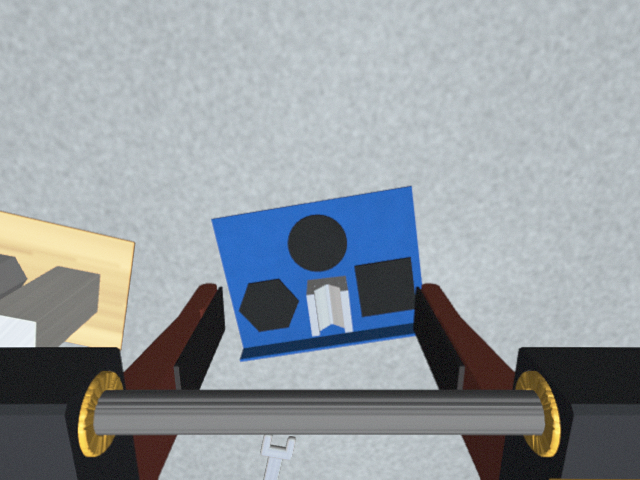

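View pics/t2.png

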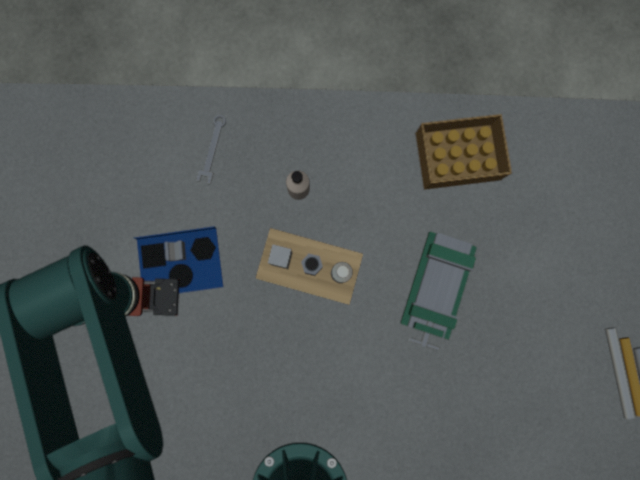

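All three stand on the board at (280,257), (312,265) and (342,271) in the top view. All the pads show in w2: round (318,243), hex (269,305), square (384,287), with the V-block at (329,310). Next I measure the pads by threshold and take a look at the vise.

```bash
python3 - <<'E'
from h import *
im=cv2.imread("pics/w2.png"); P=load("w2")
m=(im.max(2)<60).astype(np.uint8); m[:, :225]=0; m[:,412:]=0; m[335:]=0
n,l,s,c=cv2.connectedComponentsWithStats(m)
for i in range(1,n):
    if s[i,4]>800:
        X=px2w(P,[c[i]],.006)[0]; print(s[i].tolist(),np.round(X[:2],4))
o=im[175:365,205:425]
cv2.imwrite("pics/w2c.png",cv2.resize(o,None,fx=3,fy=3,interpolation=cv2.INTER_CUBIC))
robot.goto([.40,-.31,.30],down(np.pi/2-.25)); snap("w3"); print(robot.observe()["clock"])
E
```

```text
[289, 215, 57, 56, 2507] [0.5093 0.3084]
[355, 258, 57, 58, 2683] [0.5567 0.3785]
[240, 279, 58, 52, 2125] [0.5775 0.2571]
31.975
```

View pics/w2c.png

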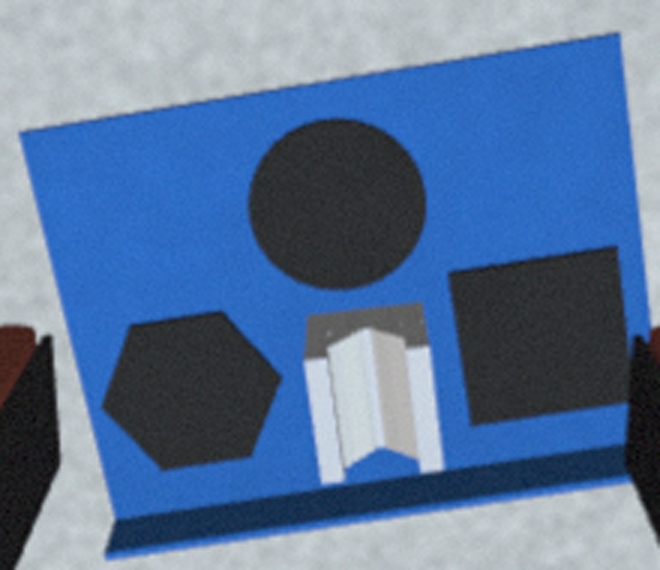

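View pics/w3.png

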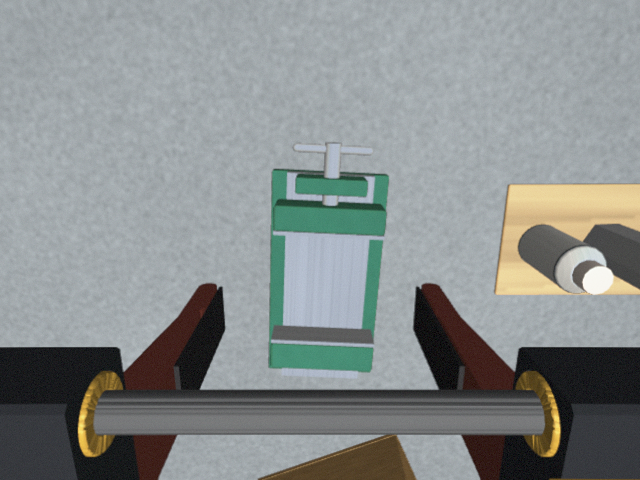

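In w3 the moving jaw's top gap-side edge runs from (274,235) to (384,237). The fixed jaw's top gap-side edge runs from (273,342) to (373,344).

```bash
python3 - <<'E'
from h import *
im=cv2.imread("pics/w3.png")[185:385,250:410]
cv2.imwrite("pics/w3c.png",cv2.resize(im,None,fx=3,fy=3,interpolation=cv2.INTER_CUBIC))
P=load("w3")
p=px2w(P,[(274,235),(384,237),(373,342.5),(273,341)],.064)[:,:2]; print(p.round(4),p.mean(0))
a=(p[2]+p[3]-p[0]-p[1])/2; print(np.linalg.norm(a),np.degrees(np.arctan2(a[1],a[0])))
for i,j in((0,1),(3,2)):
    d=p[j]-p[i]; print(np.degrees(np.arctan2(d[1],d[0])),np.linalg.norm(d))
Pw=load("w2"); v=px2w(Pw,[(205+x/3,175+y/3) for x,y in((304,358),(322,484),(443,470),(428,346))],.041)[:,:2]
print(v.round(4),v.mean(0).round(4),[np.degrees(np.arctan2(*(d[::-1]))).round(1) for d in(v[1]-v[0],v[2]-v[3])])
E
```

```text
[[ 0.4276 -0.36  ]
 [ 0.4562 -0.2559]
 [ 0.568  -0.2911]
 [ 0.54   -0.3934]] [ 0.4979292  -0.32511354]
0.11719759978281652 -17.007082615800943
74.60908284349726 0.10795550758986994
74.71648375640554 0.10610928655655587
[[0.55   0.2982]
 [0.5949 0.3036]
 [0.5899 0.3432]
 [0.5459 0.3375]] [0.5702 0.3206] [np.float64(6.9), np.float64(7.4)]
```

View pics/w3c.png

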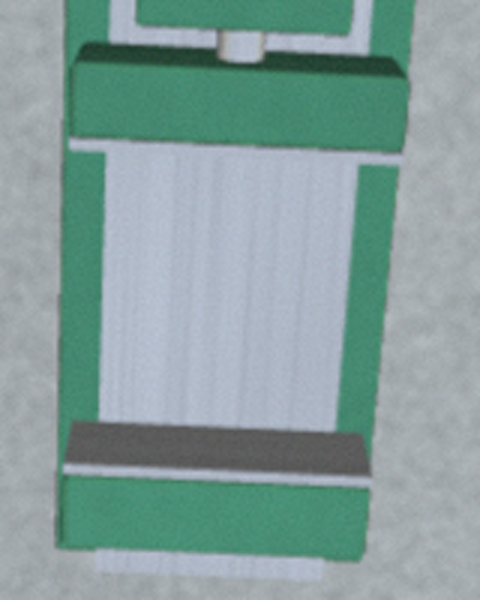

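The crop confirms the jaw edges, so the bed centre is about (0.498,-0.325) with x yaw about -16°. Now I move the V-block.

```bash
python3 - <<'E'
from h import *
r=np.radians
pick([.570,.3206],r(97.2),z=.011,op=.064); place([.498,-.325],r(-16),z=.036,op=.06)
robot.goto([.40,-.31,.30],down(np.pi/2-.25)); snap("w4")
im=cv2.imread("pics/w4.png")[185:385,250:410]
cv2.imwrite("pics/w4c.png",cv2.resize(im,None,fx=3,fy=3,interpolation=cv2.INTER_CUBIC))
E
```

```text
grip 0.0403 40.0
 lifted 0.0398
place hit True [ 0.4981 -0.3251  0.0364] 0.0396
 t 43.5
```

View pics/w4c.png

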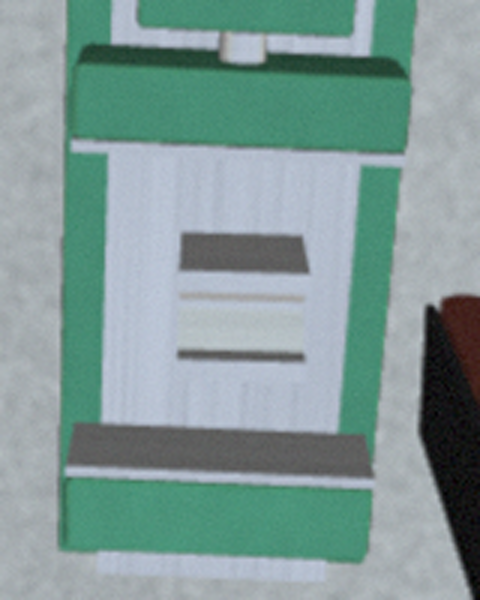

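```bash
python3 - <<'E'
from h import *
P=load("w4"); c=lambda L:[(250+x/3,185+y/3) for x,y in L]
J=px2w(P,c([(72,151),(404,162),(371,474),(68,464)]),.064)[:,:2]
v=px2w(P,c([(179,271),(309,273)]),.066)[:,:2]
x=np.array([np.cos(np.radians(-16)),np.sin(np.radians(-16))])
print(J.mean(0),v.mean(0)+.02*x, np.linalg.norm(v[1]-v[0]),np.degrees(np.arctan2(*(v[1]-v[0])[::-1])))
print([np.degrees(np.arctan2(*(d)[::-1])) for d in(J[1]-J[0],J[2]-J[3])])
E
```

```text
[ 0.49760063 -0.32552645] [ 0.50077199 -0.32172879] 0.04350545026370598 74.65056114804321
[np.float64(73.61811483201907), np.float64(73.45779153850219)]
```

The V-block sits groove up, about 5 mm off centre and 1° off parallel, well within limits. Now I return the three pieces.

```bash
python3 - <<'E'
from h import *
r=np.radians
pick(slot(1),BY); place([.557,.379],r(8.6))
pick(slot(0),BY); place([.580,.2575],r(0.7))
pick(slot(-1),BY,effort=25); place([.5105,.3085],r(98))
robot.goto([.45,.305,.33],down(np.pi/2)); snap("w5"); snap("t5","top")
im=cv2.imread("pics/w5.png")[180:350,225:425]
cv2.imwrite("pics/w5c.png",cv2.resize(im,None,fx=3.5,fy=3.5,interpolation=cv2.INTER_CUBIC))
E
```

```text
grip 0.044 40.0
 lifted 0.0441
place hit True [0.557 0.379 0.048] 0.0436
 t 55.1
grip 0.0438 39.9
 lifted 0.0438
place hit True [0.58   0.2576 0.048 ] 0.0437
 t 64.3
grip 0.0475 25.0
 lifted 0.0475
place hit True [0.5105 0.3084 0.0479] 0.0471
 t 73.6
```

View pics/w5c.png

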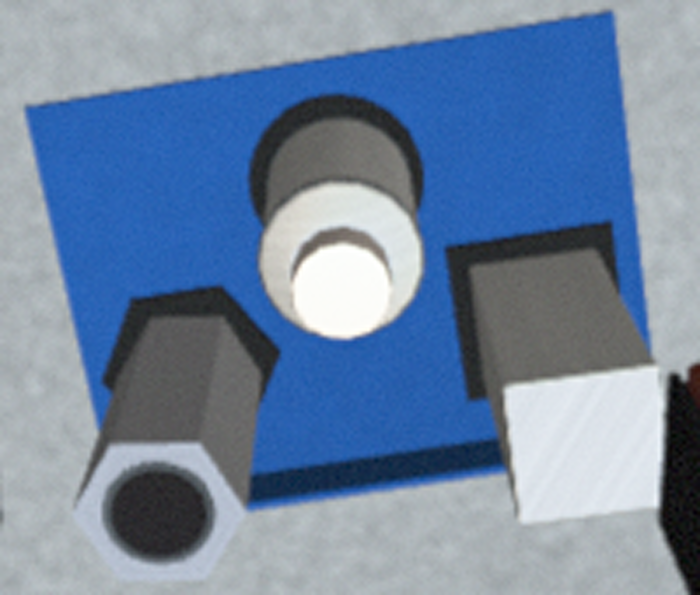

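View pics/t5.png

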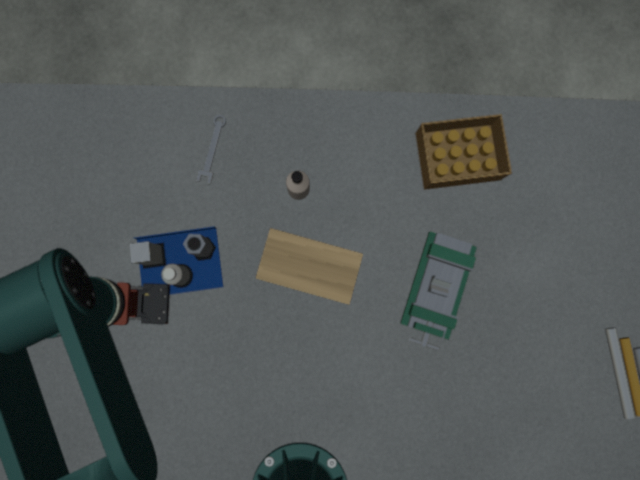

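Each piece stands upright on its own pad within 2–3 mm of its starting place, the V-block is in the vise and the bottle has not moved.

```bash
python3 - <<'E'
from rig import robot
print(robot.hand_in())
E
```

```text
the job is handed in; nothing more can be done
None
```

The job is handed in, and no verdict came back. In the last pictures the V-block is groove up in the vise, about 5 mm off centre, the can, bar and nut stand on their own pads, and the oil bottle has not moved.

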